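# Take the lift-off lid from the fittings chest and park it in the rack

### The arm

A 6-joint arm with a two-finger parallel gripper is mounted at the origin on the work surface. World frame = base frame: x ahead of the robot, y to its left, z up, the work surface at z = 0. Lengths are in m, angles in rad, forces in N, time in s.
With the tool pointing down it reaches from about 0.275 to 0.825 m from the base axis. Payload 4.9 kg.
Tool frame: the origin (TCP) lies at the very end of the fingers, on their centre line; the grasp point (between the pads) lies 19 mm behind it; y points along the fingers, z is the direction in which the jaws open and shut, and the axes are right-handed (so a half turn about y gives the same grasp; the last joint's range is limited). The gripper opens to 85 mm and grips with 20 to 120 N. Pads are 22 mm wide; open, the fingers measure 114 mm over their backs; the gripper's body (76 mm by 85 mm) begins 54 mm behind the grasp point. The pads swing forward as they close: fully open they stand 13 mm farther back than shut.
Start: joints at [-1.305, 0.326, -0.193, 1.052, 0, 1.437], TCP at [0.214, -0.507, 0.231] pointing down, gripper open.
Joint ranges: [-2.65, 2.65], [-0.97, 1.79], [-1.3, 1.35], [-1.93, 2.1], [-1.47, 1.37], [-3.14, 3.14]. Speed limits (rad/s): [2.57, 2.57, 3.14, 3.14, 3.14, 3.14].

### API

Orientations are given as [roll, pitch, yaw] about the fixed x, y, z axes, in that order (R = Rz(yaw) Ry(pitch) Rx(roll)).
In Python, from cell import ctrl, cams, order gives the robot as it stands.
- The arm moves only by the tool arm_command, never from a script. Its argument "moves" is a list of rows, each an object with "hand": the closure in counts, from 0 (fully open) to 255 (shut); "translation": the shift along the tool's x, y, z in cm, a list of three; "yaw": the turn about the tool's y in rad. A call has 1 to 8 rows; each row shifts and turns the commanded pose from where the row before left it, along the tool's axes as they then stand; what a row does not reach is not made up. A row lasts 1/12 s, in which the tool goes at most 41.7 mm and 7.16 degrees, less where a joint would pass 70% of its speed; a pose out of reach is approached as far as the arm can. A call with a gripper value outside its range is refused whole. The fingers move at their own pace and stop on an object; the grip force is fixed at half the most. Time passes only in rows, so rows that do not move let the fingers close. It gives the time, the measured TCP pose, the force and the opening at its end, in the units of the state.
- ctrl.observe(): the state, without advancing time (a new reading comes with each control period).
- cams.capture(name): name is "scene" or "top" or "wrist"; returns a dict with "frame" (384x512x3 uint8, red, green, blue), "fov_y" (degrees; the focal length in pixels is half the picture's height over the tangent of half this angle, whatever the lens; pixels are square), "cx", "cy" (the principal point, pixels), "origin" and "orientation" of the camera in the world. Camera axes: x right, y up, looking along -z (the intrinsics and any distortion apply to the point x, -y, -z); pixel columns grow to the right and rows downward; lengths in m; the calibration is good to about 2 mm. The wrist camera is an equidistant fisheye: a pixel r from the principal point sees the ray r / f radians off the axis. A picture is of the moment at which its call begins. There is no depth.
- order.hand_in(): hands the job in, once; it reports no verdict.
The state is a dict: "t": time; "joint_pos": joint angles; "dq": joint speeds; "joint_efforts": joint torques, N m; "ee_pos": TCP position; "eef_rot": TCP orientation; "contact_force": force on the tool from outside, world axes, zero at the start; "torque": the same for the moment, N m; "width": opening from 0.0 (shut) to 1.0 (fully open).
Only numpy, scipy, OpenCV 4.12 (cv2) and the standard library are available. Lean on these libraries where they do the work, as an engineer would, in place of code of your own. Each camera call takes 0.05 s, during which the arm holds its last target.

### The job

Open the larger steel chest, the one with a bar handle on its lid: swing the lid up on its hinges until it stands upright, then lift it straight up off the two hinge pins. Lower the lid upright, handle uppermost, into the slot of the lid rack between its rods, centred along the rack, without dropping it, and let go; leave the small box, the bottle jack and the pipe coupling where they are.

Things in the scene. Friction and masses are not known exactly. Their poses are not given: they have to be found in the camera images.
- lid_bar (a point): Centre of the lid's handle: a level round steel bar 10 mm thick, 100 mm long, on two arms 44 mm out from the lid's front edge, in the lid's plane; clear above and below, 94 mm above the bench when shut. Axes are the lid's: x from hinge to bar (level and towards the robot side when shut, up when the lid is upright), y along the bar, z out of the lid's upper face.
- lid_hinge (a point): Point of the lid on its hinge axis, midway between its two fork knuckles, 188 mm from lid_bar; same axes. The forks (y -70 and 70 mm; 14 mm wide, 19 mm thick, ends 14 mm past this point) straddle the chest's pins and open away from the bar: they come off only along the lid's plane, straight up when it is upright, and are clear once raised 18 mm.
- chest_pins (a point): Midpoint of the axis of the chest's two fixed hinge pins (8 mm thick, along y, at y -70 and 70 mm), 94 mm above the bench. Axes are the chest's: z up, x from the chest's front to its back, away from the robot at yaw 0. The chest is fixed, grey, 120 x 220 x 90 mm; its centre lies 80 mm from this point towards -x; the pins stand 20 mm behind its back wall.
- rack_slot (a point): Centre of the slot's floor in the lid rack, 12 mm above the bench: a fixed wooden board 120 x 180 mm with three pairs of steel rods (y -40, 0, 40 mm). The slot runs along y, 32 mm wide in x up to 70 mm above the bench; then the rods splay to 80 mm apart at 115 mm. The lid stands in it on its fork ends, either face forward, and may lean on the rods. z up.
- lid: The loose lid: grey steel plate 126 x 222 x 8 mm with the bar and forks, about 0.4 kg, shut on the chest at the start; origin and axes as lid_hinge. A lip under its front edge keeps it from sliding when shut; it swings freely and falls shut if let go.
- small_box: Bystander: small shut grey steel box, 96 x 136 x 80 mm, with a round knob on top (109 mm to its top); origin at the centre of its underside.
- jack: Bystander: bottle jack, 90 x 90 mm foot, 169 mm tall; origin at the centre of its underside.
- coupling: Bystander: standing pipe coupling, a copper-coloured tube 68 mm wide and 60 mm tall; origin at the centre of its underside.
Things that resemble listed ones, but are neither listed nor needed, are in the scene too. What is shaped like the part that bears rack_slot but purple or red is not meant.

How it is judged:
On the way, in this order (a step that is already met when the one before it is completed fails the run):
1. the lid stands upright (within 14 degrees) with its hinge forks still on the pins (within 15 mm) (angle between lid_bar's own x axis and vertical below 0.25 rad and distance between lid_hinge and chest_pins below 0.015 m), for 0.1 s.
2. the lid is lifted straight up off the pins: 22 mm or more above them, within 40 mm of them sideways and within 20 degrees of upright (z of lid_hinge in the frame of chest_pins above 0.022 m and horizontal distance between lid_hinge and chest_pins below 0.04 m and angle between lid_bar's own x axis and vertical below 0.35 rad), for 0.02 s.
At the end, for the whole second after the job is handed in: The lid stands at rest on the floor of the rack's slot: its hinge point within 30 mm of the slot's centre along and across the slot and less than 30 mm above its floor, handle uppermost, within 25 degrees of upright and in line with the slot within 25 degrees (x of lid_hinge in the frame of rack_slot between -0.03 and 0.03 m and y of lid_hinge in the frame of rack_slot between -0.03 and 0.03 m and z of lid_hinge in the frame of rack_slot below 0.03 m and angle between lid_bar's own x axis and vertical below 0.45 rad and angle between the y axis of lid_bar and the y axis of rack_slot, either way round below 0.45 rad and linear speed of lid below 0.05 m/s and angular speed of lid below 0.8 rad/s); the robot touches nothing.
It fails at once if the small box, the jack or the coupling is moved by more than 20 mm (distance of any of small_box, jack, coupling from where it was at the start of the episode above 0.02 m).
It fails at once if the lid is dropped into the rack (falls faster than 0.7 m/s there) (horizontal distance between lid_hinge and rack_slot below 0.05 m and z of lid_hinge in the frame of rack_slot below 0.08 m and linear speed of lid above 0.7 m/s).
It also fails if it takes over 53 s, if anything falls off the work surface, if the arm or the gripper's body presses on something with over 40 N, if the wrist force passes 120 N, or if a joint passes its speed limit or range.

## Working session

There is one attempt and no reset: what is moved stays moved. The work goes in short steps, Python scripts to look and compute and a tool call to move; the robot and the scene stay as the last step left them, time stands still between calls to the robot, and variables do not carry over. Pictures are saved under pics/ and viewed, and the job is handed in when it is done.

Besides the shell and the picture viewer there is one more tool, called after ">>>" in YAML: its name, and indented under it one key for each argument. arm_command: Moves the arm, as the interface text tells. Its arguments: {"type":"object","properties":{"moves":{"type":"array","items":{"type":"object","properties":{"hand":{"type":"number"},"translation":{"type":"array","items":{"type":"number"}},"yaw":{"type":"number"}}}}},"required":["moves"]}

```bash
ls; mkdir -p pics; python3 - <<'E'
from cell import ctrl,cams,order
import cv2,json
s=ctrl.observe(); print(s)
for n in ["scene","top","wrist"]:
    c=cams.capture(n); cv2.imwrite(f"pics/{n}0.png",c["frame"][:,:,::-1])
    print(n,{k:v for k,v in c.items() if k!="frame"})
E
```

```text
pics
{'t': 0.0, 'joint_pos': array([-1.30520508e+00,  3.26910961e-01, -1.93612556e-01,  1.05198744e+00,
       -2.41492155e-06,  1.43654458e+00]), 'dq': array([ 0.00105795, -0.00084981, -0.00028761,  0.00037062, -0.00128844,
        0.00094536]), 'joint_efforts': array([-5.80736560e-04, -4.43394005e+01,  2.62445945e+01,  1.53428852e-02,
       -1.26088025e-04, -1.05433111e-05]), 'ee_pos': array([ 0.21392794, -0.50604961,  0.23050887]), 'eef_rot': array([-1.57249585e+00,  2.27108020e-04, -2.74174985e+00]), 'contact_force': array([0.82404115, 0.67396009, 0.59734504]), 'torque': array([-0.06498651, -0.02373762, -0.00556977]), 'width': 0.9995667812926272}
scene {'fov_y': 54.261430318057506, 'cx': 258.19505818691454, 'cy': 185.62598745942682, 'origin': array([1.16788275, 0.88159213, 0.92976663]), 'orientation': array([ 0.89769365, -0.00361156,  2.51729838])}
top {'fov_y': 46.74779429658112, 'cx': 253.23874482464558, 'cy': 195.95392409473297, 'origin': array([0.364784  , 0.0038757 , 1.65738854]), 'orientation': array([ 0.11630288,  0.01122985, -1.58793769])}
wrist {'fov_y': 65.70646984690485, 'cx': 254.354104018147, 'cy': 194.8849471793876, 'origin': array([ 0.29234603, -0.47315719,  0.37296574]), 'orientation': array([-0.33346387,  0.0014798 , -1.17046153])}
```

View pics/scene0.png

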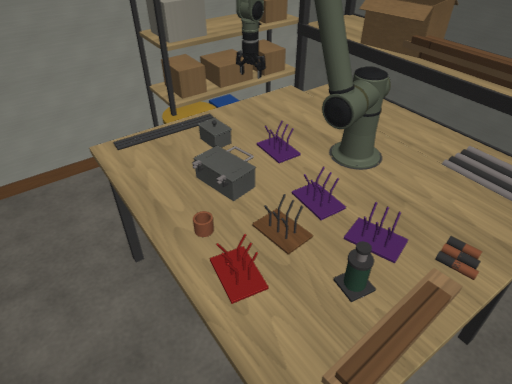

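View pics/top0.png

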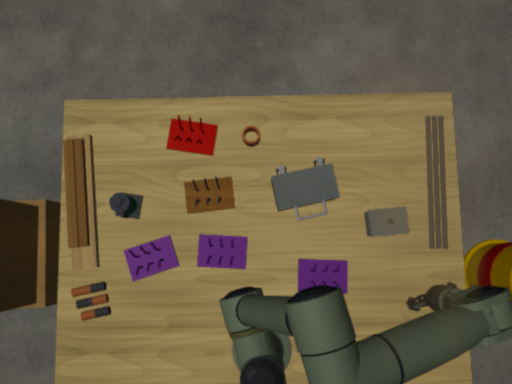

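View pics/wrist0.png

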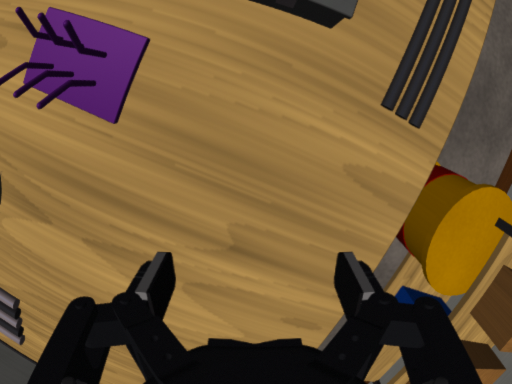

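```bash
cat > h.py <<'E'
import numpy as np
from scipy.spatial.transform import Rotation as R
def K(c): return 192/np.tan(np.radians(c["fov_y"])/2)
def pix2z(c,u,v,z):
    f=K(c); d=np.array([(u-c["cx"])/f,-(v-c["cy"])/f,-1.])
    d=R.from_euler("xyz",c["orientation"]).apply(d); o=np.array(c["origin"])
    return o+d*(z-o[2])/d[2]
def proj(c,p):
    f=K(c); q=R.from_euler("xyz",c["orientation"]).inv().apply(np.array(p)-c["origin"])
    return np.stack([c["cx"]+f*q[...,0]/-q[...,2],c["cy"]+f*-q[...,1]/-q[...,2]],-1)
def projw(c,p):
    f=K(c); q=R.from_euler("xyz",c["orientation"]).inv().apply(np.array(p)-c["origin"])
    x,y,z=q[...,0],-q[...,1],-q[...,2]; r=np.hypot(x,y); th=np.arctan2(r,z)
    return np.stack([c["cx"]+f*th*x/r,c["cy"]+f*th*y/r],-1)
CAL={"scene":dict(fov_y=54.261430318057506,cx=258.19505818691454,cy=185.62598745942682,origin=[1.16788275,0.88159213,0.92976663],orientation=[0.89769365,-0.00361156,2.51729838]),
"top":dict(fov_y=46.74779429658112,cx=253.23874482464558,cy=195.95392409473297,origin=[0.364784,0.0038757,1.65738854],orientation=[0.11630288,0.01122985,-1.58793769])}
E
python3 - <<'E'
import cv2
a=cv2.imread("pics/top0.png")
cv2.imwrite("pics/tc1.png",cv2.resize(a[150:230,255:355],None,fx=7,fy=7,interpolation=cv2.INTER_CUBIC))
cv2.imwrite("pics/tc2.png",cv2.resize(a[165:225,175:245],None,fx=8,fy=8,interpolation=cv2.INTER_CUBIC))
a=cv2.imread("pics/scene0.png")
cv2.imwrite("pics/sc1.png",cv2.resize(a[135:205,180:270],None,fx=8,fy=8,interpolation=cv2.INTER_CUBIC))
E
```

```text
(no output)
```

View pics/tc1.png

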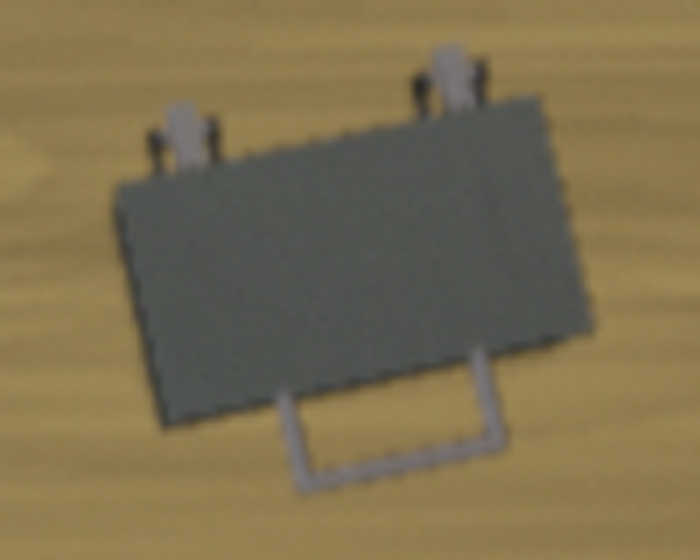

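View pics/tc2.png

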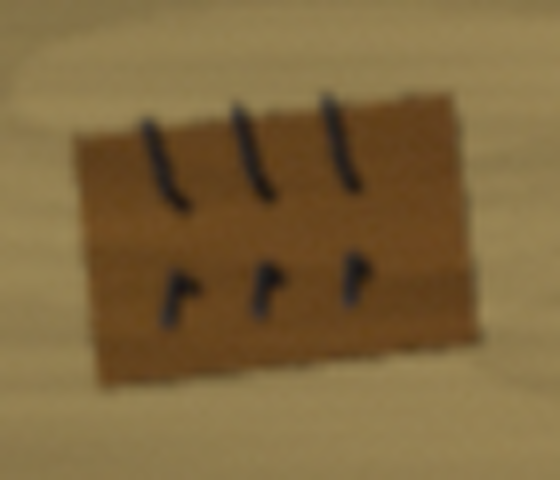

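View pics/sc1.png

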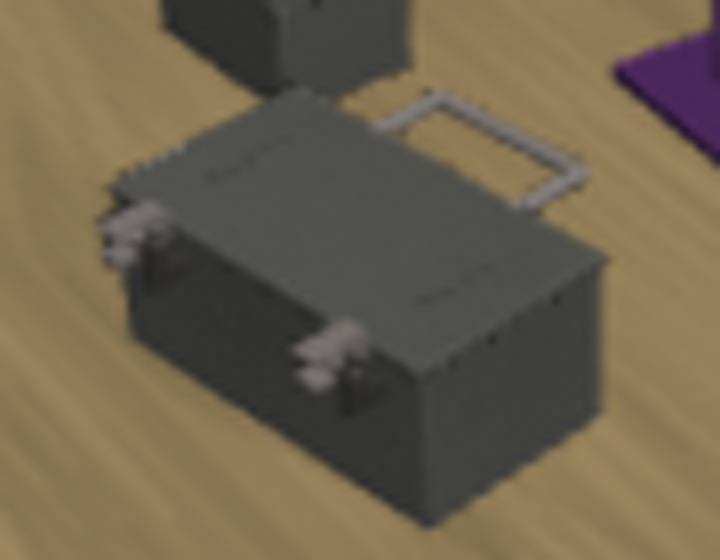

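```bash
python3 - <<'E'
from h import *
T=CAL["top"]
c1=lambda U,V:((U+.5)/7-.5+255,(V+.5)/7-.5+150)
c2=lambda U,V:((U+.5)/8-.5+175,(V+.5)/8-.5+165)
print("bar",*[pix2z(T,*c1(*p),.094).round(4) for p in [(303,486),(501,441),(402,463)]])
P=np.array([pix2z(T,*c1(*p),.098) for p in [(118,187),(540,98),(592,330),(165,427)]]);print(P.round(4),np.linalg.norm(P-np.roll(P,-1,0),axis=1).round(4), P.mean(0).round(4))
print("forktips",*[pix2z(T,*c1(*p),.1035).round(4) for p in [(183,103),(449,45)]])
for n,e in(("back",P[0]-P[1]),("front",P[3]-P[2])): print(n,np.degrees(np.arctan2(e[1],e[0])))
Q=np.array([pix2z(T,*c2(*p),.012) for p in [(75,135),(453,93),(481,342),(100,387)]]);print(Q.round(4),np.linalg.norm(Q-np.roll(Q,-1,0),axis=1).round(4), Q.mean(0).round(4))
for e in(Q[0]-Q[1],Q[3]-Q[2]): print(np.degrees(np.arctan2(e[1],e[0])))
# scene check
S=CAL["scene"]
c3=lambda U,V:((U+.5)/8-.5+180,(V+.5)/8-.5+135)
print("scene bar",*[pix2z(S,*c3(*p),.094).round(4) for p in [(440,97),(583,173)]])
print("scene corners",*[pix2z(S,*c3(*p),.098).round(4) for p in [(603,257),(422,372),(115,187),(300,92)]])
E
```

```text
bar [ 0.4632 -0.1373  0.094 ] [ 0.4841 -0.2374  0.094 ] [ 0.4739 -0.1873  0.094 ]
[[ 0.6164 -0.0475  0.098 ]
 [ 0.6581 -0.2629  0.098 ]
 [ 0.539  -0.2845  0.098 ]
 [ 0.4939 -0.0685  0.098 ]] [0.2193 0.1211 0.2207 0.1243] [ 0.5768 -0.1659  0.098 ]
forktips [ 0.6579 -0.0812  0.1035] [ 0.6852 -0.2169  0.1035]
back 100.95938781340348
front 101.7903191836411
[[0.6169 0.278  0.012 ]
 [0.6335 0.1005 0.012 ]
 [0.5161 0.0888 0.012 ]
 [0.4983 0.2662 0.012 ]] [0.1783 0.118  0.1783 0.1192] [0.5662 0.1834 0.012 ]
95.33098143365814
95.72179763364683
scene bar [ 0.4817 -0.232   0.094 ] [ 0.4618 -0.1325  0.094 ]
scene corners [ 0.4982 -0.064   0.098 ] [ 0.6163 -0.0389  0.098 ] [ 0.6589 -0.2507  0.098 ] [ 0.5408 -0.2723  0.098 ]
```

```bash
cat >> h.py <<'E'
def zang(rot): # angle of tool z in world
    z=R.from_euler("xyz",rot).apply([0,0,1]); return np.arctan2(z[1],z[0])
def plan(p0,a0,pts,a1,dec=1):
    """rows from p0 (tool down, z-angle a0) through pts; returns rounded rows, simulating roundoff"""
    p=np.array(p0,float);a=a0;n=len(pts)
    for i,t in enumerate(pts):
        Rm=np.array([[np.sin(a),0,np.cos(a)],[-np.cos(a),0,np.sin(a)],[0,-1,0]])
        d=(Rm.T@(np.array(t)-p)*100).round(dec)
        w=a0+(a1-a0)*(i+1)/n; y=round(-(w-a),3)
        print(d.tolist(),y); p=p+Rm@d/100; a-=y
    print("end",p.round(4),a)
E
python3 - <<'E'
from h import *
from cell import ctrl
s=ctrl.observe();p0=s["ee_pos"];a0=zang(s["eef_rot"]);print(p0,a0)
t=np.array([.473,-.185,.2])
n=12
plan(p0,a0,[p0+(t-p0)*(i+1)/n for i in range(n)],.2007)
T=CAL["top"]
print("box",pix2z(T,387,221,.085),"coupl",pix2z(T,251,136,.06),"jack",pix2z(T,130,206,0.01))
E
```

```text
[ 0.2139724  -0.50619005  0.23070594] -1.1709819015150635
[-3.0, 0.3, -1.6] -0.114
[-3.2, 0.2, -1.3] -0.115
[-3.3, 0.3, -0.9] -0.114
[-3.4, 0.2, -0.5] -0.114
[-3.5, 0.3, -0.1] -0.115
[-3.4, 0.2, 0.3] -0.114
[-3.4, 0.3, 0.6] -0.114
[-3.3, 0.2, 1.1] -0.114
[-3.1, 0.3, 1.4] -0.115
[-3.0, 0.3, 1.7] -0.114
[-2.7, 0.2, 2.1] -0.114
[-2.5, 0.3, 2.4] -0.115
end [ 0.4731 -0.1847  0.1997] 0.2010180984849365
box [ 0.45109985 -0.45202385  0.085     ] coupl [0.77386888 0.02304189 0.06      ] jack [0.52826696 0.48004722 0.01      ]
```

>>> arm_command:
  moves:
    - {"hand":140,"translation":[-3.0,0.3,-1.6],"yaw":-0.114}
    - {"hand":140,"translation":[-3.2,0.2,-1.3],"yaw":-0.115}
    - {"hand":140,"translation":[-3.3,0.3,-0.9],"yaw":-0.114}
    - {"hand":140,"translation":[-3.4,0.2,-0.5],"yaw":-0.114}
    - {"hand":140,"translation":[-3.5,0.3,-0.1],"yaw":-0.115}
    - {"hand":140,"translation":[-3.4,0.2,0.3],"yaw":-0.114}
    - {"hand":140,"translation":[-3.4,0.3,0.6],"yaw":-0.114}
    - {"hand":140,"translation":[-3.3,0.2,1.1],"yaw":-0.114}

```text
t: 0.82
ee_pos: [0.3877, -0.2906, 0.2109]
eef_rot: [-1.571, 0.0, -1.822]
contact_force: [-1.1, 0.3, 1.0]
width: 0.449
```

>>> arm_command:
  moves:
    - {"hand":140,"translation":[-3.1,0.3,1.4],"yaw":-0.115}
    - {"hand":140,"translation":[-3.0,0.3,1.7],"yaw":-0.114}
    - {"hand":140,"translation":[-2.7,0.2,2.1],"yaw":-0.114}
    - {"hand":140,"translation":[-2.5,0.3,2.4],"yaw":-0.115}
    - {"hand":140,"translation":[0,0,0],"yaw":0}
    - {"hand":140,"translation":[0,0,0],"yaw":0}

```text
t: 1.32
ee_pos: [0.4737, -0.1836, 0.1998]
eef_rot: [-1.572, 0.001, -1.367]
contact_force: [0.6, -0.0, -0.2]
width: 0.454
```

```bash
python3 - <<'E'
from cell import ctrl,cams,order
from h import *
import cv2
c=cams.capture("wrist"); cv2.imwrite("pics/w1.png",c["frame"][:,:,::-1])
s=ctrl.observe(); print(s["t"],s["ee_pos"],s["eef_rot"],zang(s["eef_rot"]),s["width"],s["joint_pos"],s["contact_force"])
print({k:v for k,v in c.items() if k!="frame"})
b=np.array([.473,-.185,.094]);yv=np.array([-np.sin(.2007),np.cos(.2007),0])
print(projw(c,np.array([b+yv*.05,b,b-yv*.05])))
E
```

```text
1.3667 [ 0.4730992  -0.18463589  0.19993709] [-1.57178928e+00  2.00619427e-04 -1.36905148e+00] 0.20174504830224033 0.45200033142287577 [-5.17221912e-01  2.73936189e-01 -3.50338799e-01  9.47400653e-01
 -5.03004432e-04  8.51829688e-01] [-0.61881621 -0.15469536  0.25427796]
{'fov_y': 65.70646984690485, 'cx': 254.354104018147, 'cy': 194.8849471793876, 'origin': array([ 0.45677559, -0.10037666,  0.34220999]), 'orientation': array([-3.34242518e-01, -3.10574789e-04,  2.04561316e-01])}
[[252.93736158 138.51488827]
 [252.79118721 194.84057773]
 [252.69309771 244.68048812]]
```

View pics/w1.png

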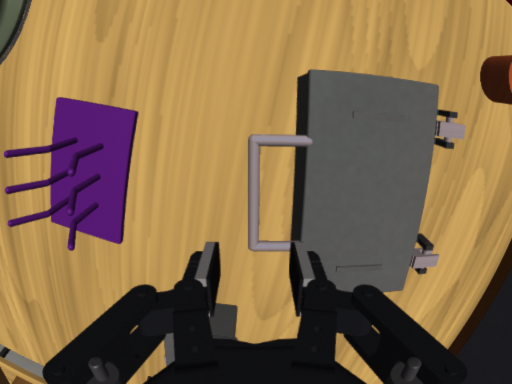

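```bash
python3 - <<'E'
from h import *
import cv2
c=dict(fov_y=65.70646984690485,cx=254.354104018147,cy=194.8849471793876,origin=[0.45677559,-0.10037666,0.34220999],orientation=[-3.34242518e-01,-3.10574789e-04,2.04561316e-01])
from scipy.optimize import least_squares
w=.2007
def L(b,w,q):
    X=np.array([np.cos(w),np.sin(w),0]);Y=np.array([-np.sin(w),np.cos(w),0]);Z=np.array([0,0,1])
    return np.r_[b,.094]+q[:,:1]*X+q[:,1:2]*Y+q[:,2:]*Z
q=np.array([[.202,-.07,0.0],[.202,.07,0.0],[0,.05,0],[0,-.05,0],[.17,-.111,.004],[.044,-.111,.004],[.044,.111,.004],[.17,.111,.004]])
print(projw(c,L(np.array([.4745,-.1855]),w,q)).round(1))
a=cv2.imread("pics/w1.png")
cv2.imwrite("pics/w1c.png",cv2.resize(a[60:310,235:475],None,fx=2.4,fy=2.4,interpolation=cv2.INTER_CUBIC))
E
```

```text
[[434.5 255.2]
 [459.3 129.3]
 [254.6 139.4]
 [254.1 245.4]
 [404.  289.8]
 [296.1 297.5]
 [309.3  67.9]
 [439.9  83.6]]
```

View pics/w1c.png

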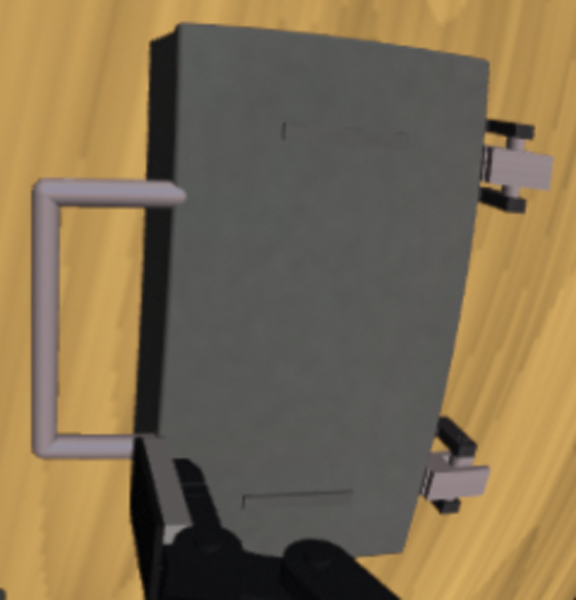

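>>> arm_command:
  moves:
    - {"hand":140,"translation":[0.1,3.0,0.1],"yaw":0}
    - {"hand":140,"translation":[0,3.5,0],"yaw":0}
    - {"hand":140,"translation":[0,3.0,0],"yaw":0}
    - {"hand":140,"translation":[0,2.0,0],"yaw":0}
    - {"hand":140,"translation":[0,1.0,0],"yaw":0}
    - {"hand":140,"translation":[0,0,0],"yaw":0}

```text
t: 1.87
ee_pos: [0.4722, -0.1862, 0.0733]
eef_rot: [-1.574, 0.003, -1.372]
contact_force: [-0.6, 0.1, 0.7]
width: 0.455
```

>>> arm_command:
  moves:
    - {"hand":255,"translation":[0,0,0],"yaw":0}
    - {"hand":255,"translation":[0,0,0],"yaw":0}
    - {"hand":255,"translation":[0,0,0],"yaw":0}
    - {"hand":255,"translation":[0,0,0],"yaw":0}
    - {"hand":255,"translation":[0,0,0],"yaw":0}
    - {"hand":255,"translation":[0,0,0],"yaw":0}

```text
t: 2.37
ee_pos: [0.4752, -0.187, 0.077]
eef_rot: [-1.569, -0.003, -1.37]
contact_force: [-3.4, -0.4, 6.4]
width: 0.095
```

```bash
python3 - <<'E'
from cell import ctrl,cams,order
from h import *
import cv2
c=cams.capture("wrist"); cv2.imwrite("pics/w2.png",c["frame"][:,:,::-1])
s=ctrl.observe(); print(s["t"],s["ee_pos"],zang(s["eef_rot"]),s["width"],s["contact_force"],s["torque"])
E
```

```text
2.4167 [ 0.47523128 -0.18699846  0.07699034] 0.20060775457788463 0.09378276841638103 [-3.27201033 -1.3709633   6.15390825] [-0.27378647  0.53152077 -0.07271215]
```

View pics/w2.png

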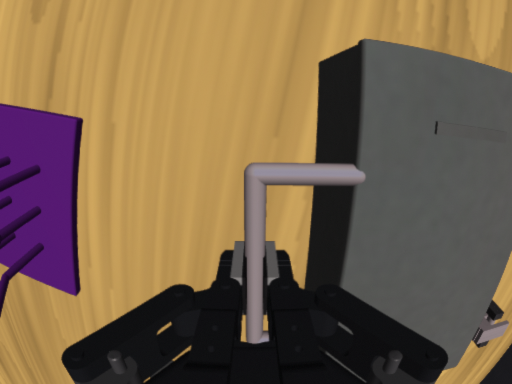

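```bash
python3 - <<'E'
import numpy as np
R=.188;n=20;c=np.zeros(2)
for i in range(1,n+1):
    t=np.pi/2*i/n;r=R+.002*min(1,i/6)
    g=np.array([R-r*np.cos(t),r*np.sin(t)])*100
    d=(g-c).round(1);c=c+d;print(i,[0,-d[1],d[0]],c.round(1))
E
```

```text
1 [0, np.float64(-1.5), np.float64(0.0)] [0.  1.5]
2 [0, np.float64(-1.5), np.float64(0.2)] [0.2 3. ]
3 [0, np.float64(-1.4), np.float64(0.2)] [0.4 4.4]
4 [0, np.float64(-1.5), np.float64(0.4)] [0.8 5.9]
5 [0, np.float64(-1.4), np.float64(0.5)] [1.3 7.3]
6 [0, np.float64(-1.3), np.float64(0.6)] [1.9 8.6]
7 [0, np.float64(-1.3), np.float64(0.7)] [2.6 9.9]
8 [0, np.float64(-1.3), np.float64(0.8)] [ 3.4 11.2]
9 [0, np.float64(-1.1), np.float64(1.0)] [ 4.4 12.3]
10 [0, np.float64(-1.1), np.float64(1.0)] [ 5.4 13.4]
11 [0, np.float64(-1.0), np.float64(1.1)] [ 6.5 14.4]
12 [0, np.float64(-1.0), np.float64(1.1)] [ 7.6 15.4]
13 [0, np.float64(-0.8), np.float64(1.3)] [ 8.9 16.2]
14 [0, np.float64(-0.7), np.float64(1.3)] [10.2 16.9]
15 [0, np.float64(-0.7), np.float64(1.3)] [11.5 17.6]
16 [0, np.float64(-0.5), np.float64(1.4)] [12.9 18.1]
17 [0, np.float64(-0.4), np.float64(1.5)] [14.4 18.5]
18 [0, np.float64(-0.3), np.float64(1.4)] [15.8 18.8]
19 [0, np.float64(-0.1), np.float64(1.5)] [17.3 18.9]
20 [0, np.float64(-0.1), np.float64(1.5)] [18.8 19. ]
```

>>> arm_command:
  moves:
    - {"hand":255,"translation":[0,-1.5,0],"yaw":0}
    - {"hand":255,"translation":[0,-1.5,0.2],"yaw":0}
    - {"hand":255,"translation":[0,-1.4,0.2],"yaw":0}
    - {"hand":255,"translation":[0,-1.5,0.4],"yaw":0}

```text
t: 2.75
ee_pos: [0.4817, -0.184, 0.135]
eef_rot: [-1.572, 0.0, -1.37]
contact_force: [0.8, 0.3, -4.1]
width: 0.091
```

>>> arm_command:
  moves:
    - {"hand":255,"translation":[0,-1.4,0.5],"yaw":0}
    - {"hand":255,"translation":[0,-1.3,0.6],"yaw":0}
    - {"hand":255,"translation":[0,-1.3,0.7],"yaw":0}
    - {"hand":255,"translation":[0,-1.3,0.8],"yaw":0}

```text
t: 3.08
ee_pos: [0.5075, -0.1787, 0.1881]
eef_rot: [-1.571, 0.0, -1.37]
contact_force: [0.6, -0.5, -4.0]
width: 0.093
```

```bash
python3 - <<'E'
from cell import ctrl,cams,order
from h import *
import cv2
c=cams.capture("scene"); cv2.imwrite("pics/s3.png",cv2.resize(c["frame"][90:220,150:300,::-1],None,fx=4,fy=4))
s=ctrl.observe(); print(s["t"],s["ee_pos"],zang(s["eef_rot"]),s["width"],s["contact_force"],s["torque"])
E
```

```text
3.1333 [ 0.51043034 -0.17926618  0.19067695] 0.20187885680502143 0.08773907439891576 [ 3.46912539  0.02176588 -2.20883596] [-0.05507767 -0.09743292 -0.05392581]
```

View pics/s3.png

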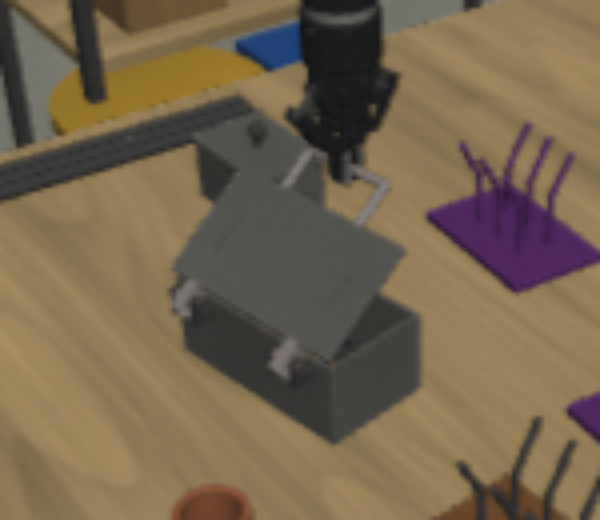

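The lid swings with the hand (bar near 340,165 in the crop), the forks are still on the pins, and forces are low. Continuing.

>>> arm_command:
  moves:
    - {"hand":255,"translation":[0,-1.1,1.0],"yaw":0}
    - {"hand":255,"translation":[0,-1.1,1.0],"yaw":0}
    - {"hand":255,"translation":[0,-1.0,1.1],"yaw":0}
    - {"hand":255,"translation":[0,-1.0,1.1],"yaw":0}
    - {"hand":255,"translation":[0,-0.8,1.3],"yaw":0}
    - {"hand":255,"translation":[0,-0.7,1.3],"yaw":0}

```text
t: 3.63
ee_pos: [0.5722, -0.1654, 0.2456]
eef_rot: [-1.575, -0.0, -1.37]
contact_force: [-7.9, -0.2, 7.1]
width: 0.09
```

>>> arm_command:
  moves:
    - {"hand":255,"translation":[0,-0.7,1.3],"yaw":0}
    - {"hand":255,"translation":[0,-0.5,1.4],"yaw":0}
    - {"hand":255,"translation":[0,-0.4,1.5],"yaw":0}
    - {"hand":255,"translation":[0,-0.3,1.4],"yaw":0}
    - {"hand":255,"translation":[0,-0.1,1.5],"yaw":0}
    - {"hand":255,"translation":[0,-0.1,1.5],"yaw":0}
    - {"hand":255,"translation":[0,0,0],"yaw":0}
    - {"hand":255,"translation":[0,0,0],"yaw":0}

```text
t: 4.3
ee_pos: [0.6603, -0.1484, 0.2674]
eef_rot: [-1.567, -0.002, -1.369]
contact_force: [-1.6, 0.1, 7.0]
width: 0.092
```

```bash
python3 - <<'E'
from cell import ctrl,cams,order
from h import *
import cv2
c=cams.capture("scene"); cv2.imwrite("pics/s4.png",cv2.resize(c["frame"][50:200,150:300,::-1],None,fx=4,fy=4))
c=cams.capture("wrist"); cv2.imwrite("pics/w4.png",c["frame"][:,:,::-1])
s=ctrl.observe(); print(s["t"],s["ee_pos"],zang(s["eef_rot"]),s["width"],s["contact_force"],s["torque"])
E
```

```text
4.4 [ 0.65969873 -0.14843024  0.2674213 ] 0.2013373555824186 0.09288388101080222 [-0.93756037  0.50667345  6.3403801 ] [ 0.06598409  0.31046836 -0.08173553]
```

View pics/s4.png

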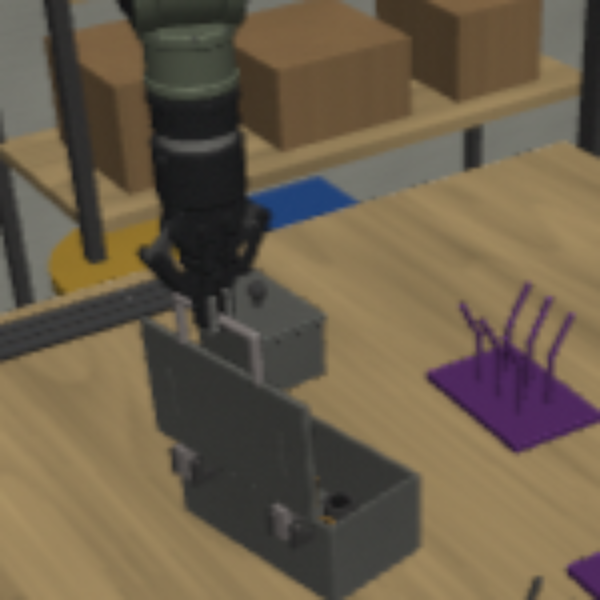

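View pics/w4.png

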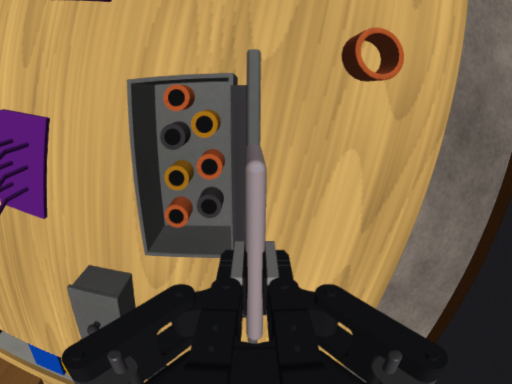

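>>> arm_command:
  moves:
    - {"hand":255,"translation":[0,-0.8,0],"yaw":0}
    - {"hand":255,"translation":[0,-1.0,0],"yaw":0}
    - {"hand":255,"translation":[0,-1.0,0],"yaw":0}
    - {"hand":255,"translation":[0,-1.0,0],"yaw":0}
    - {"hand":255,"translation":[0,-1.0,0],"yaw":0}
    - {"hand":255,"translation":[0,-0.5,0],"yaw":0}
    - {"hand":255,"translation":[0,0,0],"yaw":0}

```text
t: 4.98
ee_pos: [0.6594, -0.1487, 0.3203]
eef_rot: [-1.568, -0.002, -1.37]
contact_force: [0.2, -0.1, -4.5]
width: 0.092
```

```bash
python3 - <<'E'
from cell import ctrl,cams,order
from h import *
import cv2
c=cams.capture("scene"); cv2.imwrite("pics/s5.png",cv2.resize(c["frame"][50:200,150:300,::-1],None,fx=4,fy=4))
c=cams.capture("wrist"); cv2.imwrite("pics/w5.png",c["frame"][:,:,::-1])
s=ctrl.observe(); print(s["t"],s["ee_pos"],zang(s["eef_rot"]),s["width"],s["contact_force"],s["torque"],s["joint_pos"])
E
```

```text
5.0833 [ 0.65870308 -0.14849448  0.31830705] 0.20094491488274974 0.0878758670778711 [ 0.57418389  0.3504183  -5.66702397] [-0.01333611  0.05053765 -0.02965868] [-3.30962092e-01  5.45915421e-01  3.66982574e-01  1.39164455e+00
  3.91141320e-05  1.03888933e+00]
```

View pics/s5.png

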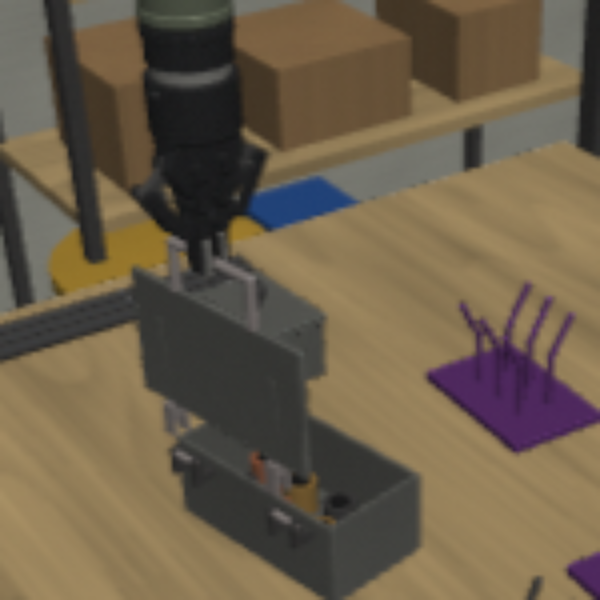

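View pics/w5.png

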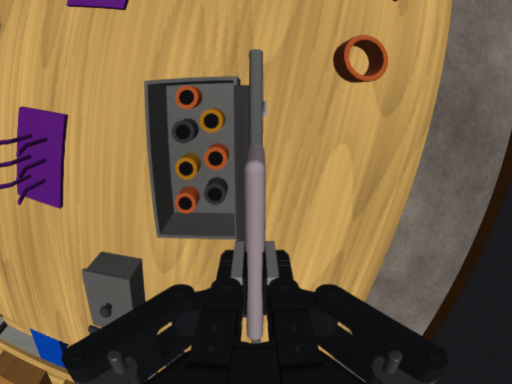

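```bash
python3 - <<'E'
from h import *
p0=np.array([.659,-.1485,.3195]);t=np.array([.566,.184,.37])
f=np.cumsum([.03,.06,.08,.1,.1,.1,.1,.1,.1,.09,.06,.05,.02,.01]);f/=f[-1]
up=np.minimum(1,np.arange(1,15)/7)
plan(p0,.2009,[np.r_[p0[:2]+(t-p0)[:2]*a,p0[2]+(t-p0)[2]*b] for a,b in zip(f,up)],.096)
E
```

```text
[-1.0, -0.7, -0.1] 0.007
[-2.1, -0.7, -0.1] 0.008
[-2.7, -0.8, -0.3] 0.007
[-3.5, -0.7, -0.3] 0.008
[-3.4, -0.7, -0.4] 0.007
[-3.5, -0.7, -0.3] 0.008
[-3.4, -0.7, -0.4] 0.007
[-3.4, -0.0, -0.5] 0.008
[-3.4, -0.0, -0.4] 0.007
[-3.1, -0.0, -0.4] 0.008
[-2.1, -0.0, -0.3] 0.007
[-1.7, -0.0, -0.3] 0.008
[-0.6, -0.0, -0.1] 0.007
[-0.4, -0.0, -0.1] 0.008
end [0.5658 0.1841 0.3695] 0.0958999999999999
```

>>> arm_command:
  moves:
    - {"hand":255,"translation":[-1.0,-0.7,-0.1],"yaw":0.007}
    - {"hand":255,"translation":[-2.1,-0.7,-0.1],"yaw":0.008}
    - {"hand":255,"translation":[-2.7,-0.8,-0.3],"yaw":0.007}
    - {"hand":255,"translation":[-3.5,-0.7,-0.3],"yaw":0.008}
    - {"hand":255,"translation":[-3.4,-0.7,-0.4],"yaw":0.007}
    - {"hand":255,"translation":[-3.5,-0.7,-0.3],"yaw":0.008}
    - {"hand":255,"translation":[-3.4,-0.7,-0.4],"yaw":0.007}
    - {"hand":255,"translation":[-3.4,0,-0.5],"yaw":0.008}

```text
t: 5.75
ee_pos: [0.5951, 0.0764, 0.3699]
eef_rot: [-1.569, 0.0, -1.43]
contact_force: [0.8, -0.7, -5.0]
width: 0.089
```

>>> arm_command:
  moves:
    - {"hand":255,"translation":[-3.4,0,-0.4],"yaw":0.007}
    - {"hand":255,"translation":[-3.1,0,-0.4],"yaw":0.008}
    - {"hand":255,"translation":[-2.1,0,-0.3],"yaw":0.007}
    - {"hand":255,"translation":[-1.7,0,-0.3],"yaw":0.008}
    - {"hand":255,"translation":[-0.6,0,-0.1],"yaw":0.007}
    - {"hand":255,"translation":[-0.4,0,-0.1],"yaw":0.008}
    - {"hand":255,"translation":[0,0,0],"yaw":0}
    - {"hand":255,"translation":[0,0,0],"yaw":0}

```text
t: 6.42
ee_pos: [0.5655, 0.1835, 0.3682]
eef_rot: [-1.571, -0.001, -1.475]
contact_force: [0.9, -0.2, -4.3]
width: 0.09
```

```bash
python3 - <<'E'
from cell import ctrl,cams,order
from h import *
import cv2
c=cams.capture("scene"); cv2.imwrite("pics/s6.png",cv2.resize(c["frame"][70:260,180:370,::-1],None,fx=3,fy=3))
c=cams.capture("wrist"); cv2.imwrite("pics/w6.png",cv2.resize(c["frame"][:,:,::-1],None,fx=1.5,fy=1.5,interpolation=cv2.INTER_CUBIC))
s=ctrl.observe(); print(s["t"],s["ee_pos"],zang(s["eef_rot"]),s["width"],s["contact_force"],s["torque"],s["joint_pos"])
a=.096;X=np.array([np.cos(a),np.sin(a),0]);Y=np.array([-X[1],X[0],0])
r=np.array([.566,.184,.012])
for y in(-.04,0,.04):
  for sx in(-1,1): print(y,sx,*[(projw(c,r+Y*y+X*sx*xx+np.array([0,0,zz]))*1.5).round(0) for xx,zz in((.016,0),(.016,.058),(.04,.103))])
q=[r+Y*y*.09+X*x*.06 for x,y in((-1,-1),(-1,1),(1,1),(1,-1))]
print((projw(c,np.array(q))*1.5).round(0)); print({k:v for k,v in c.items() if k!="frame"})
E
```

```text
6.5167 [0.56568007 0.18305106 0.36820107] 0.0944269770152787 0.08936798611809971 [-0.38014024  0.14537416 -4.89312178] [ 0.00694359  0.01610314 -0.01875551] [ 1.89094486e-01  3.70034085e-01  2.15778461e-01  1.41668948e+00
 -4.69410824e-04  1.66546385e+00]
-0.04 -1 [367. 252.] [366. 265.] [338. 279.]
-0.04 1 [395. 252.] [397. 265.] [424. 279.]
0 -1 [367. 218.] [365. 227.] [337. 237.]
0 1 [395. 218.] [397. 227.] [425. 237.]
0.04 -1 [367. 182.] [365. 188.] [336. 193.]
0.04 1 [396. 182.] [398. 188.] [426. 193.]
[[331. 293.]
 [327. 138.]
 [436. 138.]
 [432. 293.]]
{'fov_y': 65.70646984690485, 'cx': 254.354104018147, 'cy': 194.8849471793876, 'origin': array([0.5577435 , 0.26786639, 0.51050882]), 'orientation': array([-0.33526483, -0.00108261,  0.09530267])}
```

View pics/s6.png

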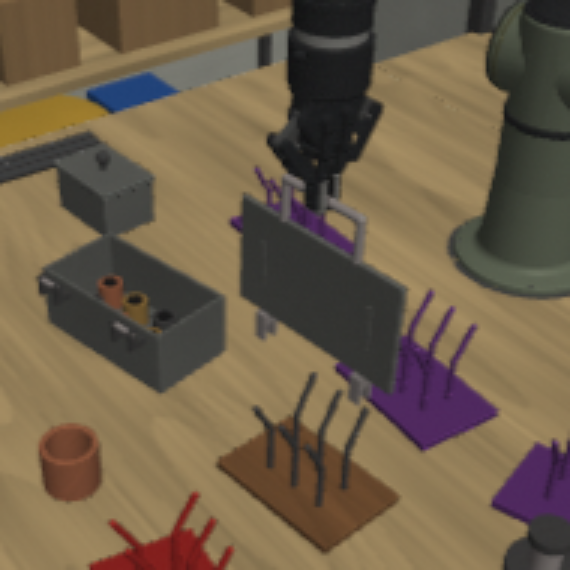

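View pics/w6.png

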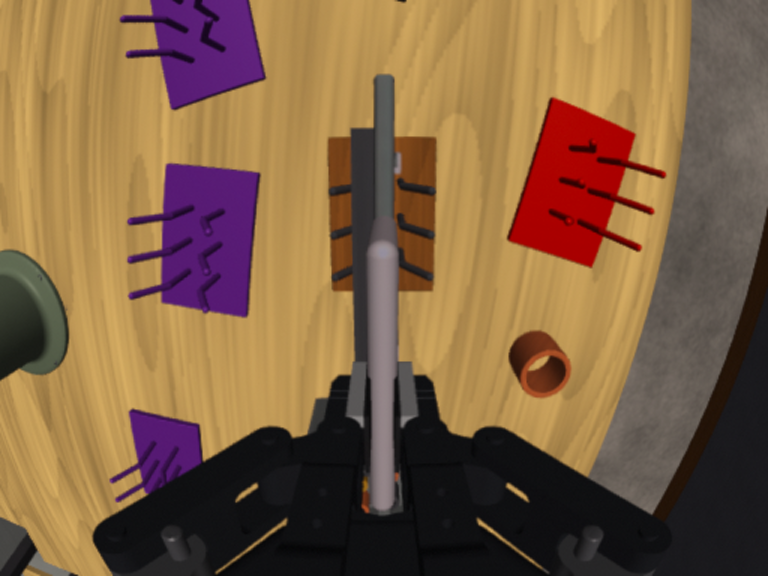

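```bash
python3 - <<'E'
from h import *
import cv2
a=cv2.imread("pics/w6.png")
cv2.imwrite("pics/w6c.png",cv2.resize(a[60:310,310:450],None,fx=3,fy=3,interpolation=cv2.INTER_CUBIC)[:600*10//10+150])
c=dict(fov_y=65.70646984690485,cx=254.354104018147,cy=194.8849471793876,origin=[0.5577435,0.26786639,0.51050882],orientation=[-0.33526483,-0.00108261,0.09530267])
w=.0945;X=np.array([np.cos(w),np.sin(w),0]);Y=np.array([-X[1],X[0],0]);Z=np.array([0,0,1.])
b=np.array([.5657,.183,.3855])
for t in(0,.02,.04,.06):
    u=np.cos(t)*Z-np.sin(t)*X; n=np.cos(t)*X+np.sin(t)*Z  # lid x up, n = upper-face normal (+x)
    f=lambda x,y,z:(((projw(c,b+u*x+Y*y+n*z)*1.5)-[310,60])*3).round(0)
    print(t,"bar end",f(0,.05,0),"forkend +-",f(-.202,.077,.0095),f(-.202,.063,.0095),f(-.202,.077,-.0095),"plate top far",f(-.044,.111,.004),f(-.044,.111,-.004),"plate bottom far",f(-.17,.111,.004))
E
```

```text
0 bar end [212. 616.] forkend +- [252. 282.] [252. 339.] [173. 282.] plate top far [245.  46.] [180.  46.] plate bottom far [231. 132.]
0.02 bar end [212. 616.] forkend +- [269. 282.] [269. 340.] [190. 282.] plate top far [252.  46.] [187.  46.] plate bottom far [247. 132.]
0.04 bar end [212. 616.] forkend +- [286. 283.] [285. 340.] [207. 282.] plate top far [259.  46.] [194.  46.] plate bottom far [263. 132.]
0.06 bar end [212. 616.] forkend +- [303. 283.] [302. 340.] [224. 282.] plate top far [267.  46.] [202.  46.] plate bottom far [279. 132.]
```

View pics/w6c.png

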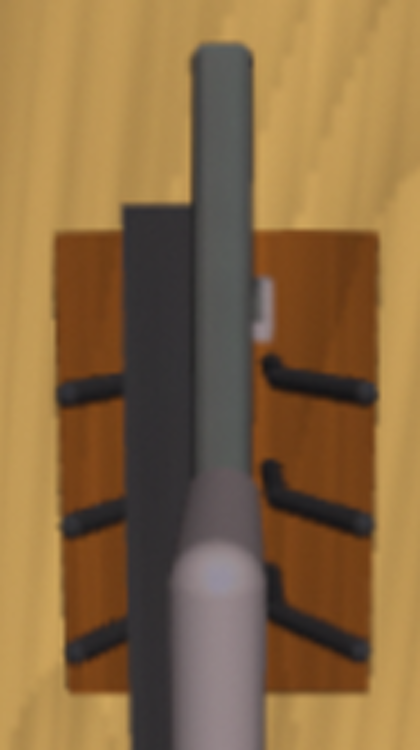

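>>> arm_command:
  moves:
    - {"hand":255,"translation":[-0.1,0.7,-0.4],"yaw":0}
    - {"hand":255,"translation":[0,1.3,0],"yaw":0}
    - {"hand":255,"translation":[0,1.5,0],"yaw":0}
    - {"hand":255,"translation":[0,1.5,0],"yaw":0}
    - {"hand":255,"translation":[0,1.3,0],"yaw":0}
    - {"hand":255,"translation":[0,0.7,0],"yaw":0}
    - {"hand":255,"translation":[0,0,0],"yaw":0}

```text
t: 7.1
ee_pos: [0.5606, 0.1837, 0.2965]
eef_rot: [-1.574, -0.0, -1.476]
contact_force: [-1.0, -0.3, -5.4]
width: 0.091
```

```bash
python3 - <<'E'
from cell import ctrl,cams,order
from h import *
import cv2
c=cams.capture("scene"); cv2.imwrite("pics/s7.png",cv2.resize(c["frame"][120:270,220:370,::-1],None,fx=4,fy=4,interpolation=cv2.INTER_CUBIC))
c=cams.capture("wrist"); cv2.imwrite("pics/w7.png",cv2.resize(c["frame"][40:240,170:340,::-1],None,fx=3,fy=3,interpolation=cv2.INTER_CUBIC))
s=ctrl.observe(); print(s["t"],s["ee_pos"],zang(s["eef_rot"]),s["width"],s["contact_force"],s["torque"])
E
```

```text
7.2 [0.5615441  0.18425653 0.29861778] 0.09507913084928121 0.08698857299167999 [-0.13545936 -0.44341386 -4.09978854] [-0.04439916  0.0190276   0.07452928]
```

View pics/s7.png

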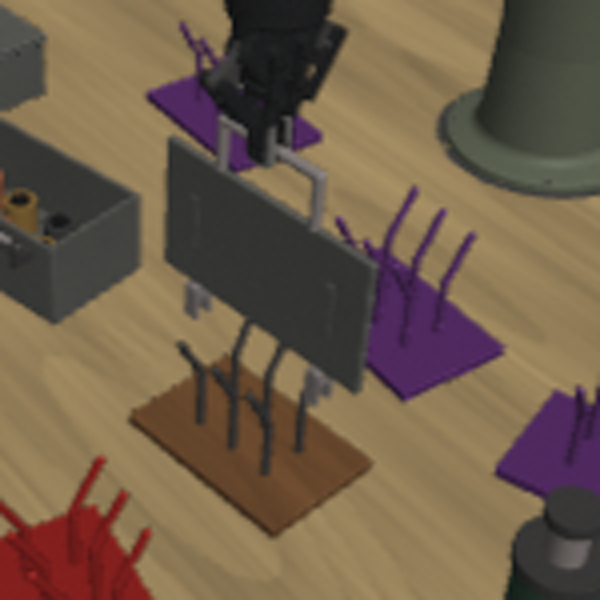

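View pics/w7.png

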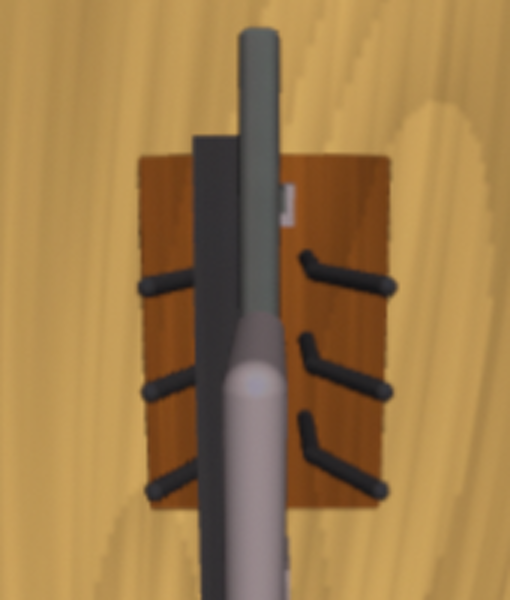

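>>> arm_command:
  moves:
    - {"hand":255,"translation":[0,0.8,0],"yaw":0}
    - {"hand":255,"translation":[0,1.0,0],"yaw":0}
    - {"hand":255,"translation":[0,1.0,0],"yaw":0}
    - {"hand":255,"translation":[0,1.0,0],"yaw":0}
    - {"hand":255,"translation":[0,1.0,0],"yaw":0}
    - {"hand":255,"translation":[0,1.0,0],"yaw":0}
    - {"hand":255,"translation":[0,0.7,0],"yaw":0}
    - {"hand":255,"translation":[0,0,0],"yaw":0}

```text
t: 7.87
ee_pos: [0.56, 0.1846, 0.231]
eef_rot: [-1.574, -0.0, -1.475]
contact_force: [-0.6, 0.9, -5.7]
width: 0.09
```

```bash
python3 - <<'E'
from cell import ctrl,cams,order
from h import *
import cv2
c=cams.capture("scene"); cv2.imwrite("pics/s8.png",cv2.resize(c["frame"][120:270,220:370,::-1],None,fx=4,fy=4,interpolation=cv2.INTER_CUBIC))
c=cams.capture("wrist"); cv2.imwrite("pics/w8.png",cv2.resize(c["frame"][40:240,170:340,::-1],None,fx=3,fy=3,interpolation=cv2.INTER_CUBIC))
s=ctrl.observe(); print(s["t"],s["ee_pos"],zang(s["eef_rot"]),s["width"],s["contact_force"],s["torque"])
E
```

```text
7.9667 [0.56111691 0.18478177 0.23299783] 0.09601085563480655 0.09028820520447996 [ 0.08472783  0.68774112 -4.88648942] [ 0.03947884 -0.0085533  -0.01673255]
```

View pics/s8.png

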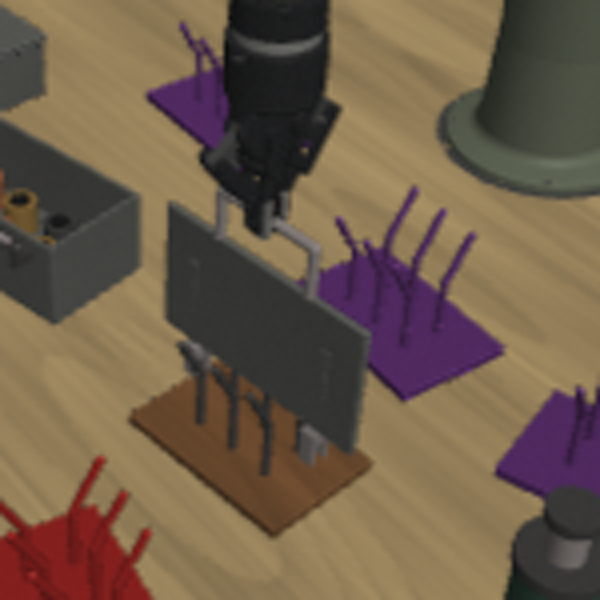

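View pics/w8.png

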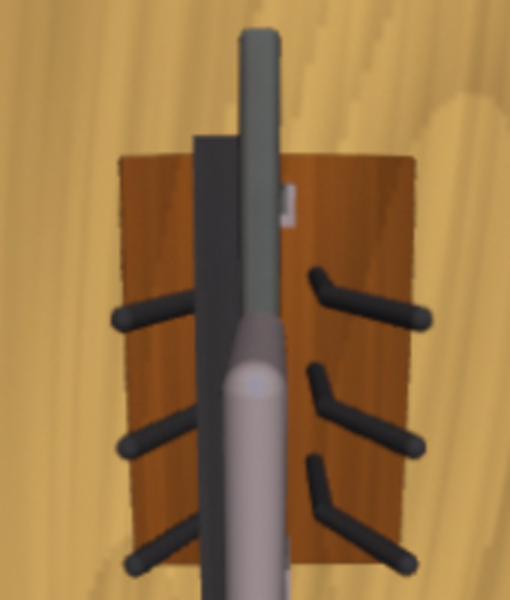

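>>> arm_command:
  moves:
    - {"hand":255,"translation":[0,0.6,0],"yaw":0}
    - {"hand":255,"translation":[0,0.7,0],"yaw":0}
    - {"hand":255,"translation":[0,0.6,0],"yaw":0}
    - {"hand":255,"translation":[0,0.4,0],"yaw":0}
    - {"hand":255,"translation":[0,0.3,0],"yaw":0}
    - {"hand":255,"translation":[0,0.2,0],"yaw":0}
    - {"hand":255,"translation":[0,0,0],"yaw":0}

```text
t: 8.55
ee_pos: [0.561, 0.1847, 0.2047]
eef_rot: [-1.572, -0.0, -1.475]
contact_force: [-0.1, 0.5, -5.1]
width: 0.09
```

>>> arm_command:
  moves:
    - {"hand":255,"translation":[0,0.2,0],"yaw":0}
    - {"hand":255,"translation":[0,0.1,0],"yaw":0}
    - {"hand":255,"translation":[0,0,0],"yaw":0}

```text
t: 8.8
ee_pos: [0.5613, 0.1848, 0.2022]
eef_rot: [-1.571, 0.0, -1.475]
contact_force: [0.4, 0.5, -4.1]
width: 0.091
```

>>> arm_command:
  moves:
    - {"hand":255,"translation":[0,0.1,0],"yaw":0}
    - {"hand":255,"translation":[0,0.1,0],"yaw":0}
    - {"hand":255,"translation":[0,0,0],"yaw":0}

```text
t: 9.05
ee_pos: [0.5624, 0.1854, 0.2017]
eef_rot: [-1.568, 0.001, -1.475]
contact_force: [0.2, 2.6, 3.0]
width: 0.093
```

>>> arm_command:
  moves:
    - {"hand":255,"translation":[0,0.1,0],"yaw":0}
    - {"hand":255,"translation":[0,0.1,0],"yaw":0}
    - {"hand":255,"translation":[0,0,0],"yaw":0}

```text
t: 9.3
ee_pos: [0.5638, 0.1855, 0.2015]
eef_rot: [-1.564, 0.001, -1.475]
contact_force: [0.7, 1.8, 10.3]
width: 0.083
```

>>> arm_command:
  moves:
    - {"hand":255,"translation":[0,-0.2,0],"yaw":0}
    - {"hand":255,"translation":[0,0,0],"yaw":0}

```text
t: 9.47
ee_pos: [0.562, 0.1853, 0.2016]
eef_rot: [-1.568, 0.001, -1.475]
contact_force: [0.0, 2.3, 7.5]
width: 0.084
```

```bash
python3 - <<'E'
from cell import ctrl,cams,order
from h import *
import cv2
c=cams.capture("scene"); cv2.imwrite("pics/s9.png",cv2.resize(c["frame"][120:270,220:370,::-1],None,fx=4,fy=4,interpolation=cv2.INTER_CUBIC))
c=cams.capture("wrist"); cv2.imwrite("pics/w9.png",cv2.resize(c["frame"][40:240,170:340,::-1],None,fx=3,fy=3,interpolation=cv2.INTER_CUBIC))
s=ctrl.observe(); print(s["t"],s["ee_pos"],zang(s["eef_rot"]),s["width"],s["contact_force"],s["torque"])
E
```

```text
9.5667 [0.56218378 0.18528281 0.20162038] 0.09621025065917797 0.08467186736879495 [-1.53337996  1.68602935  7.24689987] [0.31535334 0.11435475 0.01233917]
```

View pics/s9.png

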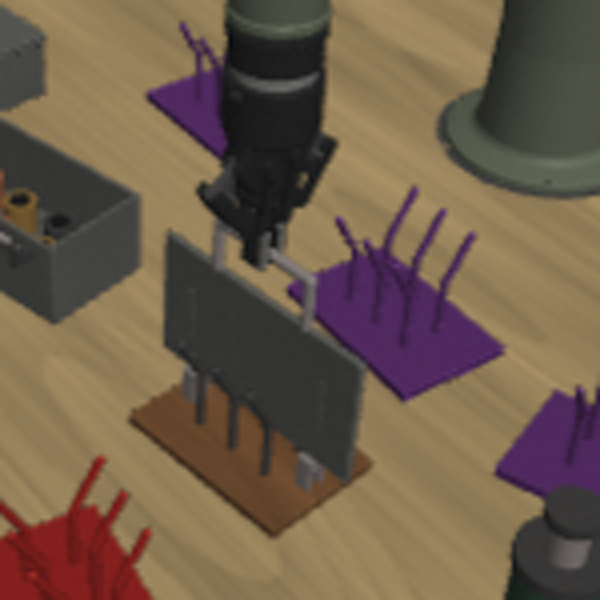

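View pics/w9.png

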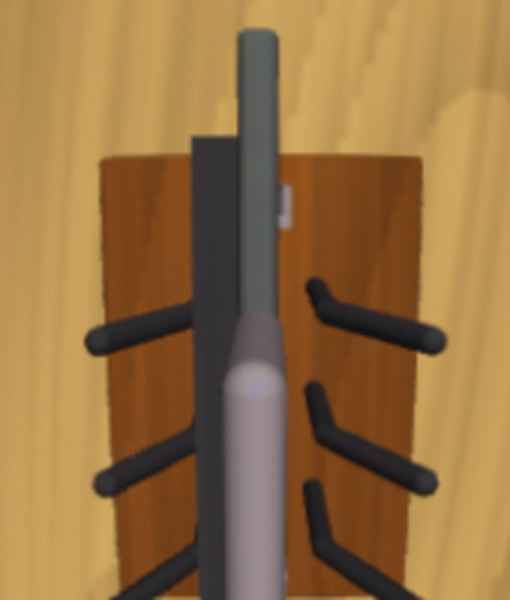

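>>> arm_command:
  moves:
    - {"hand":215,"translation":[0,0,0],"yaw":0}
    - {"hand":215,"translation":[0,0,0],"yaw":0}
    - {"hand":205,"translation":[0,0,0],"yaw":0}
    - {"hand":190,"translation":[0,0,0],"yaw":0}
    - {"hand":180,"translation":[0,0,0],"yaw":0}
    - {"hand":180,"translation":[0,0,0],"yaw":0}

```text
t: 10.07
ee_pos: [0.5611, 0.1847, 0.2]
eef_rot: [-1.571, -0.0, -1.475]
contact_force: [0.3, -0.2, -0.2]
width: 0.294
```

```bash
python3 - <<'E'
from cell import ctrl,cams,order
from h import *
import cv2
c=cams.capture("scene"); cv2.imwrite("pics/s10.png",cv2.resize(c["frame"][160:250,250:340,::-1],None,fx=6.5,fy=6.5,interpolation=cv2.INTER_CUBIC))
c=cams.capture("wrist"); cv2.imwrite("pics/w10.png",c["frame"][:,:,::-1])
s=ctrl.observe(); print(s["t"],s["ee_pos"],zang(s["eef_rot"]),s["width"],s["contact_force"],s["torque"])
E
```

```text
10.1667 [0.56119114 0.18471897 0.20011845] 0.09595465851736247 0.29249103856423275 [ 0.41540214 -0.27641027 -0.45721626] [-0.02994719  0.00222801  0.00396056]
```

View pics/s10.png

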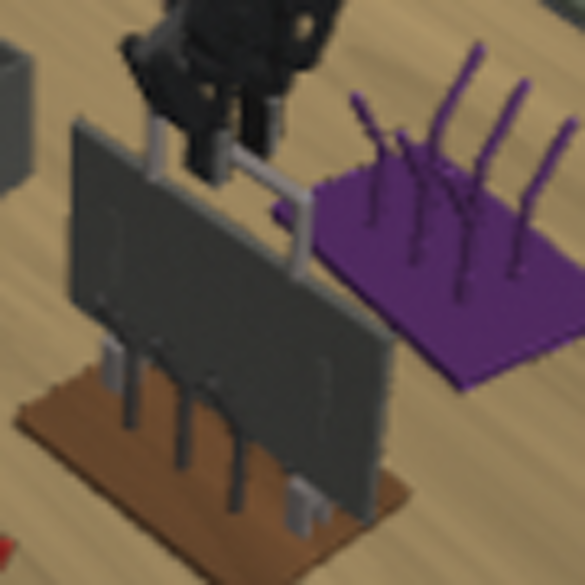

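View pics/w10.png

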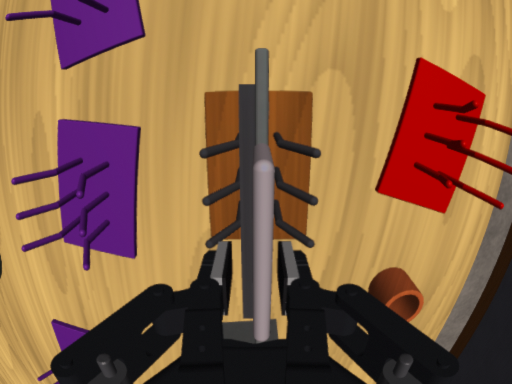

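>>> arm_command:
  moves:
    - {"hand":140,"translation":[0,0,0.2],"yaw":0}
    - {"hand":140,"translation":[0,0,0.2],"yaw":0}
    - {"hand":140,"translation":[0,-1.0,0],"yaw":0}
    - {"hand":140,"translation":[0,-1.5,0],"yaw":0}
    - {"hand":140,"translation":[0,-2.0,0],"yaw":0}
    - {"hand":140,"translation":[0,-3.0,0],"yaw":0}
    - {"hand":140,"translation":[0,-3.0,0],"yaw":0}
    - {"hand":140,"translation":[0,-1.0,0],"yaw":0}

```text
t: 10.83
ee_pos: [0.5669, 0.1855, 0.3208]
eef_rot: [-1.564, 0.001, -1.475]
contact_force: [0.6, 0.8, 1.7]
width: 0.452
```

>>> arm_command:
  moves:
    - {"hand":140,"translation":[2.5,0,-2.5],"yaw":0}
    - {"hand":140,"translation":[2.5,0,-2.5],"yaw":0}
    - {"hand":140,"translation":[2.5,0,-2.5],"yaw":0}
    - {"hand":140,"translation":[2.5,0,-2.5],"yaw":0}
    - {"hand":140,"translation":[0,0,0],"yaw":0}

```text
t: 11.25
ee_pos: [0.4714, 0.073, 0.3156]
eef_rot: [-1.573, -0.002, -1.478]
contact_force: [0.4, 0.9, -0.2]
width: 0.455
```

```bash
python3 - <<'E'
from cell import ctrl,cams,order
from h import *
import cv2
a=cams.capture("scene")["frame"][:,:,::-1]; b=cams.capture("top")["frame"][:,:,::-1]
cv2.imwrite("pics/s11.png",cv2.resize(a[160:250,250:340],None,fx=6.5,fy=6.5,interpolation=cv2.INTER_CUBIC))
cv2.imwrite("pics/t11.png",b)
cv2.imwrite("pics/t11c.png",cv2.resize(b[160:230,175:255],None,fx=8,fy=8,interpolation=cv2.INTER_CUBIC))
s=ctrl.observe(); print(s["t"],s["ee_pos"],s["width"],s["contact_force"])
a=.096;X=np.array([np.cos(a),np.sin(a),0]);Y=np.array([-X[1],X[0],0]);r=np.array([.567,.185,.026])
for e in(1,-1): print("expected bar end in crop",(proj(CAL["top"],r+np.array([0,0,.188])+Y*e*.05)-[175,160])*8)
E
```

```text
11.35 [0.47501732 0.07539578 0.31598982] 0.44851907947695957 [0.17142582 0.01752158 0.76069242]
expected bar end in crop [ 94.69774516 228.3186049 ]
expected bar end in crop [336.81692816 200.69262594]
```

View pics/s11.png

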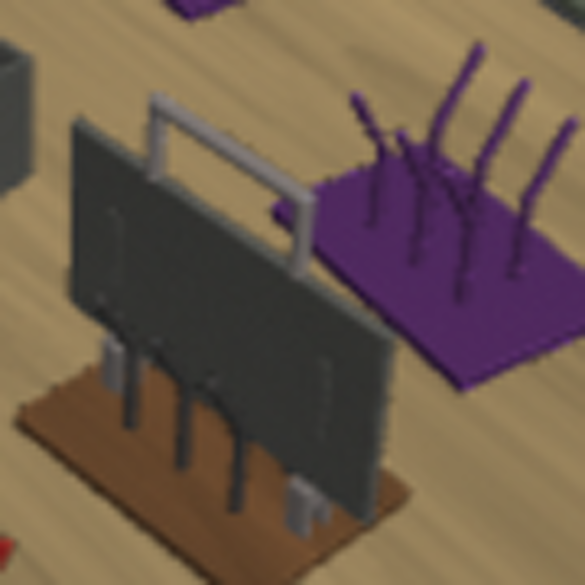

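View pics/t11.png

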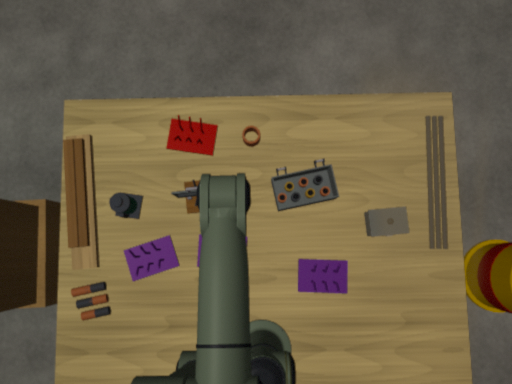

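View pics/t11c.png

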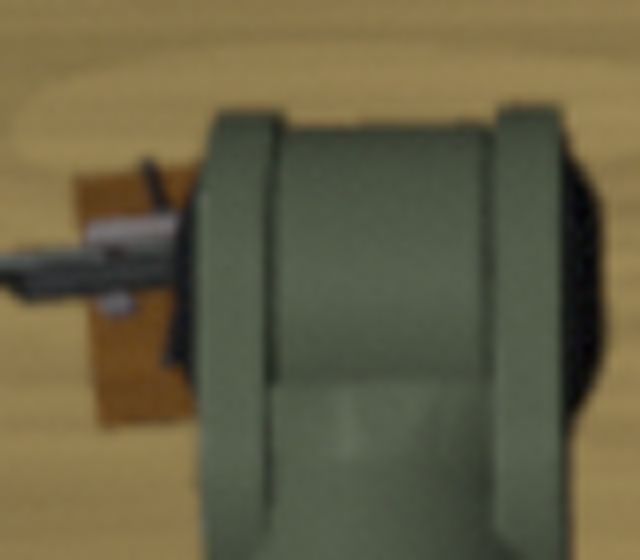

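```bash
python3 - <<'E'
from cell import order,ctrl
from h import *
S=CAL["scene"]; g=lambda U,V:((U+.5)/6.5-.5+250,(V+.5)/6.5-.5+160)
a=pix2z(S,*g(158,97),.216);b=pix2z(S,*g(308,198),.216);print(a,b,(a+b)/2)
s=ctrl.observe();print(s["t"])
E
```

```text
[0.56885333 0.13970334 0.216     ] [0.5599023  0.24188703 0.216     ] [0.56437782 0.19079519 0.216     ]
11.35
```

```bash
python3 - <<'E'
from cell import order
print(order.hand_in())
E
```

```text
the job is handed in; nothing more can be done
None
```

The lid is standing upright, handle up, in the slot of the brown wooden rack, and I handed the job in at about 11.4 s. The hand-in reports no verdict, so I can't confirm how it was judged.

**What I did:** I gripped the handle bar and swung the lid up on its pins until it stood upright. I lifted it about 5 cm straight up off the pins and carried it over the rack. I then lowered it slowly until the forks touched the slot floor, at about 3–10 N, let go and moved the arm away.

**Last checks:**
- **Position:** the scene camera put the bar's centre about 7 mm from the slot centre, and the one bar end visible from the top camera was where I expected it. The other end was hidden behind the arm.
- **Stance:** the lid stood free after release, clear of the fingers. Before release I measured a lean of about 1.4°; I did not measure it again afterwards.
- **Hinge point:** I did not measure it directly after release. That it rests on the floor follows from the touch-down height, about 2 mm above my estimate.
- **Robot:** the arm is clear and the force reading is close to zero. The largest reading during the run was about 11 N.
- **Bystanders:** the small box, jack and coupling look unmoved in the final top picture, compared by eye only.

No check failed or disagreed beyond these few millimetres.

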